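Show the notched label end of the top drilling template to the label reader

TASK

Lift the top grey drilling template off the criss-cross pile and show its label to the label reader: the label is the frosted patch at the end that has one small corner notched out. Hold the template by its plain end, level and label side up, with the label end pointing straight in towards the reader's post and the label centred under the ring light, about midway between the ring and the reader's base. Do not touch the reader, leave the other templates and everything else on the bench where they are, and finish still holding the template there in the air.

Things in the scene. Friction and masses are not known exactly. Their poses are not given: they have to be found in the camera images.
- top_plate: Top template of the pile: flat pale grey plastic plate 160 (x) by 55 (y) by 10 mm (z), 85 to 140 g, small dark dots on its upper face. Origin: centre of its underside; x runs along it to the label end, z up out of the label face. The corner at +x, +y has a 14 by 14 mm square notch right through; the other three are whole. Lies label side up, at any yaw, underside 55 mm above the bench.
- label (a point): Centre of the frosted label patch (30 by 37 mm, a little paler than the plate) on the top template's upper face, at x = 60, y = 0, z = 10 mm in its frame, 20 mm from the notched end's edge.
- grip (a point): A good place to pinch the top template across its 55 mm width, in its plain end: x = -58, y = 0, z = 5 mm in its frame, 118 mm from the label. There the plate overhangs the pile: for 15 mm along it and 25 mm beyond its edges nothing is under it but the bench, 55 mm below.
- mid_plate: The second template, same shape, lying crosswise under the top one (turned 80 to 100 degrees to it), its underside 45 mm above the bench. Axes and origin as the top one. It must stay in the pile.
- low_plate: The lowest template, same shape, lying crosswise the other way, its underside 35 mm above the bench on a fixed round upturned steel dish (96 mm wide at the foot, 72 mm at its top, 35 mm tall). It must stay in the pile.
- reader: Label reader, fixed: grey base 110 mm wide (y), 12 thick, x = -47 to 117 mm; post 28 by 45 mm at x = 96, 206 tall; an arm from it (168 to 190 high) holds a grey ring light, 65 mm outside, 40 inside, 165 to 189 high. Open in front and at both sides. Origin on the bench below the ring's centre; x to the post, within 20 deg of world +x. Stands left or right of the middle, the pile on the other side.
- focus (a point): The point on the axis of the ring light 88 mm above the bench, midway between base and ring: where the label belongs.
- tape: a bystander: leave it alone. Origin at the centre of its underside. Orange roll of tape lying flat, 90 mm across, 25 mm tall, between pile and reader.
- wax: a bystander: leave it alone. Origin at the centre of its underside. Yellow block of wax 100 by 35 by 25 mm, between and behind pile and reader.
- driver: a bystander: leave it alone. Origin at the centre of its underside. Screwdriver lying near the left side of the bench.
- brush: a bystander: leave it alone. Origin at the centre of its underside. Brush lying near the right side of the bench.
- glue: a bystander: leave it alone. Origin at the centre of its underside. White bottle, 40 mm wide, 120 mm tall, left side, behind the screwdriver.
- oil: a bystander: leave it alone. Origin at the centre of its underside. Amber bottle, 40 mm wide, 100 mm tall, right side, beside the blue bin.
Not all that is in view belongs to the job. Leave any red look-alike of the top_plate alone.

How it is judged:
By the outcome, as a careful person would: the job done as asked, in the order asked, and still so for the second after the job is handed in, while the arm keeps its last pose, push and grip.
It also fails if it takes over 48 s, if anything falls off the work surface, if the arm or the gripper's body presses on something with over 40 N, if the wrist force passes 120 N, or if a joint passes its speed limit or range.

ROBOT

A 7-joint arm with a two-finger parallel gripper is mounted at the origin on the work surface. World frame = base frame: x ahead of the robot, y to its left, z up, the work surface at z = 0. Lengths are in mm, angles in rad, forces in N, time in s.
With the tool pointing down it reaches from about 400 to 875 mm from the base axis. Payload 4.4 kg.
Tool frame: the origin (TCP) lies at the very end of the fingers, on their centre line; the grasp point (between the pads) lies 19 mm behind it; z points along the fingers, y is the line along which they close (so a half turn about z gives the same grasp; the last joint's range is limited). The gripper opens to 85 mm and grips with 20 to 120 N. Pads are 22 mm wide; open, the fingers measure 114 mm over their backs; the gripper's body (76 mm by 85 mm) begins 54 mm behind the grasp point. The pads swing forward as they close: fully open they stand 13 mm farther back than shut.
Start: joints at [1.046, 0.628, 0.038, 1.517, -0.027, 0.996, -0.02], TCP at [287.895, -582.781, 231.313] pointing down, gripper open.
Joint ranges: [-3.06, 3.06], [-0.37, 2.12], [-1.25, 1.32], [0.18, 2.47], [-1.1, 4.24], [0.23, 1.98], [-2.94, 2.94]. Speed limits (rad/s): [2.57, 2.57, 3.14, 3.14, 3.14, 3.14, 3.14].

INTERFACE

Orientations are given as [roll, pitch, yaw] about the fixed x, y, z axes, in that order (R = Rz(yaw) Ry(pitch) Rx(roll)).
In Python, from cell import read_state, get_image, camera_params, finish_job gives the robot as it stands.
- The arm moves only by the tool arm_command, never from a script. Its argument "deltas" is a list of rows, each an object of numbers: "dx", "dy", "dz": the shift along the world's x, y, z in m; "yaw": the turn about the world's z in degrees; "jaw": the opening, from 0 (shut) to 1 (fully open). A call has 1 to 20 rows; each row is the pose to reach, as a shift and turn from the pose commanded when the call began; what a row does not reach only later rows make up. A row lasts 1/10 s, in which the tool goes at most 50 mm and 8.59 degrees, less where a joint would pass 70% of its speed; a pose out of reach is approached as far as the arm can. A call with a gripper value outside its range is refused whole. The fingers move at their own pace and stop on an object; the grip force is fixed at half the most. Time passes only in rows, so rows that repeat a pose let the fingers close. It gives the time, the measured TCP pose, the force, the opening and the grip force at its end, in the units of the state.
- read_state(): the state, without advancing time (a new reading comes with each control period).
- get_image(name): name is "scene" or "top" or "wrist"; returns (picture, depth): 480x640x3 uint8, red, green, blue; 480x640 float32, mm along the optical axis (not along the pixel's ray), 0 where there is no reading.
- camera_params(name): a dict with "camera_matrix" (3x3 intrinsics, pixels), "extrinsics" (4x4, takes a point from camera to world coordinates). Camera axes: x right, y down, z forward; pixel columns grow to the right and rows downward; lengths in mm; the calibration is good to about 2 mm. A picture is of the moment at which its call begins: read the wrist's pose just before it. camera_params takes no time and is no camera call; for the wrist camera it gives the pose at the moment of the call.
- finish_job(): hands the job in; it is judged then, once.
The state is a dict: "clock": time; "qpos": joint angles; "qd": joint speeds; "tau": joint torques, N m; "eef_pos": TCP position; "tool_rot": TCP orientation; "force": force on the tool from outside, world axes, zero at the start; "torque": the same for the moment, N m; "width": finger opening in mm; "gripper_force": force on a finger pad.
Only numpy, scipy, OpenCV 4.12 (cv2) and the standard library are available. Lean on these libraries where they do the work, as an engineer would, in place of code of your own. Each camera call takes 0.05 s, during which the arm holds its last target. There are 200 camera calls.

## Working session

There is one attempt and no reset: what is moved stays moved. The work goes in short steps, Python scripts to look and compute and a tool call to move; the robot and the scene stay as the last step left them, time stands still between calls to the robot, and variables do not carry over. Pictures are saved under pics/ and viewed, at most 10 in all, crops included, and the job is handed in when it is done.

Besides the shell and the picture viewer there is one more tool, called after ">>>" in YAML: its name, and indented under it one key for each argument. arm_command: Moves the arm, as the interface text tells. Its arguments: {"type":"object","properties":{"deltas":{"type":"array"}},"required":["deltas"]}

```bash
mkdir -p pics; cat > h.py <<'E'
import numpy as np, cv2
from cell import *
def grab(n):
    P=camera_params(n); im,d=get_image(n); return im,d,np.array(P["camera_matrix"]),np.array(P["extrinsics"])
def ray(uv,K,T,z):
    uv=np.atleast_2d(uv).astype(float); r=np.c_[uv,np.ones(len(uv))]@np.linalg.inv(K).T@T[:3,:3].T
    o=T[:3,3]; return o+r*((z-o[2])/r[:,2])[:,None]
def cloud(d,K,T):
    v,u=np.mgrid[:d.shape[0],:d.shape[1]]
    p=np.stack([u,v,np.ones_like(u)],-1)@np.linalg.inv(K).T*d[...,None]
    return p@T[:3,:3].T+T[:3,3]
E
python3 - <<'E'
from h import *
for n in("scene","top"):
    im,d,K,T=grab(n); cv2.imwrite(f"pics/{n}0.png",im[...,::-1]); np.savez(f"{n}0.npz",im=im,d=d,K=K,T=T); print(n,K.round(1).tolist(),T.round(3).tolist())
s=read_state();print(s["clock"],s["eef_pos"],s["tool_rot"],s["width"])
E
```

```text
scene [[476.5, 0.0, 314.6], [0.0, 476.5, 240.2], [0.0, 0.0, 1.0]] [[0.374, 0.495, -0.784, 1473.004], [0.927, -0.205, 0.312, -319.467], [-0.006, -0.844, -0.536, 754.754], [0.0, 0.0, 0.0, 1.0]]
top [[473.3, 0.0, 320.3], [0.0, 473.3, 237.3], [0.0, 0.0, 1.0]] [[0.024, -0.98, 0.195, 249.786], [-1.0, -0.022, 0.012, 72.179], [-0.007, -0.195, -0.981, 1410.218], [0.0, 0.0, 0.0, 1.0]]
0.1 [ 287.62748442 -582.25140496  230.46113336] [-3.13982574e+00  3.80982547e-05  4.58807960e-01] 85.40495139503864
```

View pics/top0.png

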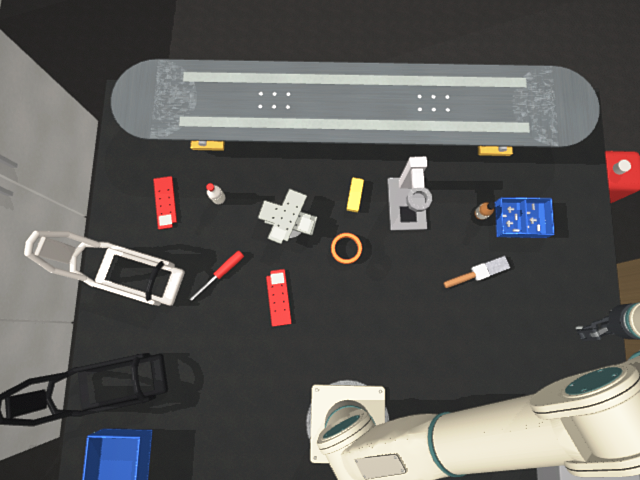

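View pics/scene0.png

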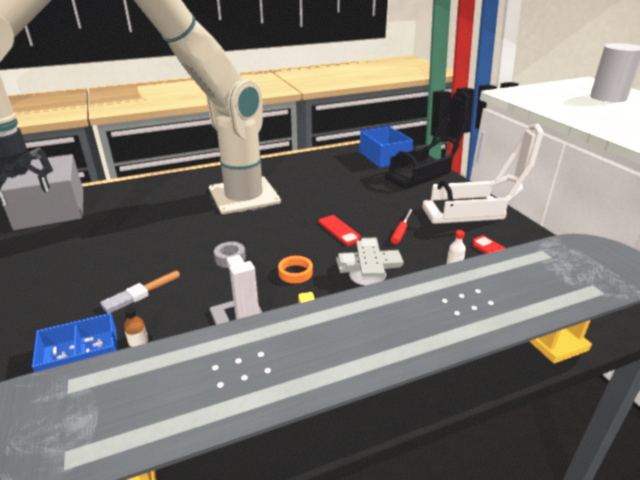

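Top view: the pile is at about (288,216) and the reader's ring at about (418,200). The tape is at (346,248) and the wax at (355,195). The candidates are the grey pile's top plate at (287,216) and two red look-alikes at (165,202) and (278,297). The grey plate fits the description, and the red ones are to be left alone. I'll confirm it in an enlarged crop and measure.

```bash
python3 - <<'E'
from h import *
z=np.load("top0.npz");im,d,K,T=[z[k] for k in("im","d","K","T")]
c=cv2.resize(im[175:255,245:325],(600,600),interpolation=cv2.INTER_CUBIC);cv2.imwrite("pics/crop1.png",c[...,::-1])
p=cloud(d,K,T)
def rep(name,m):
    q=p[m];print(name,len(q),q.mean(0).round(1),q.min(0).round(0),q.max(0).round(0))
Z=p[...,2];ok=d>0
box=lambda a,b,c_,e:np.pad(np.ones((e-b,c_-a),bool),((b,480-e),(a,640-c_)))
B=box(250,180,325,250)
print(np.histogram(Z[B&ok],bins=np.arange(-10,90,5)))
m=(B&ok&(Z>60)).astype(np.uint8);cs,_=cv2.findContours(m,0,1)
r=cv2.minAreaRect(max(cs,key=cv2.contourArea));b=cv2.boxPoints(r);print("top px",b.round(1).tolist(),ray(b,K,T,65).round(1).tolist())
R=box(380,150,440,235)&ok
print(np.histogram(Z[R],bins=np.arange(-10,230,10)))
rg=R&(Z>175)&(Z<198);rep("ringarm",rg)
rep("post",R&(Z>198));rep("base",R&(Z>6)&(Z<18))
bm=(R&(Z>6)).astype(np.uint8)
for n,bx in(("tape",(325,225,368,272)),("wax",(340,172,370,218)),("board",(112,60,600,140)),("oil",(470,195,496,225))):
    M=box(*bx)&ok&(Z>10);rep(n,M)
E
```

```text
(array([  92, 1221, 1841,  303,   14,   13,    5,    5,    4,    8,   35,
         59,  251,  352,  376,  567,   84,    0,    0]), array([-10,  -5,   0,   5,  10,  15,  20,  25,  30,  35,  40,  45,  50,
        55,  60,  65,  70,  75,  80,  85]))
top px [[267.70001220703125, 238.1999969482422], [288.70001220703125, 188.10000610351562], [308.29998779296875, 196.39999389648438], [287.20001220703125, 246.39999389648438]] [[511.6, 241.3, 65.0], [663.9, 185.8, 65.0], [639.8, 127.1, 65.0], [488.6, 183.6, 65.0]]
(array([1117, 1825, 1079,   23,   20,   11,   17,   14,   17,   11,   17,
         14,   13,   16,   10,   13,    7,   35,   58,  305,  276,  167,
          9]), array([-10,   0,  10,  20,  30,  40,  50,  60,  70,  80,  90, 100, 110,
       120, 130, 140, 150, 160, 170, 180, 190, 200, 210, 220]))
ringarm 608 [ 632.4 -171.6  188.8] [ 574. -206.  175.] [ 712. -143.  198.]
post 181 [ 700.7 -169.3  205.9] [ 656. -192.  199.] [ 716. -147.  214.]
base 1393 [ 629.3 -165.8   12. ] [ 544. -275.    6.] [816. -91.  18.]
tape 299 [495.8  10.9  23.9] [435. -46.  10.] [541.  54.  33.]
wax 378 [660.4 -13.2  25. ] [611. -37.  10.] [713.  11.  35.]
board 36188 [905.5   7.9 145. ] [ 775. -703.  133.] [1032.  705.  157.]
oil 245 [ 609.9 -390.8   62.8] [ 591. -438.   10.] [ 635. -378.  105.]
```

View pics/crop1.png

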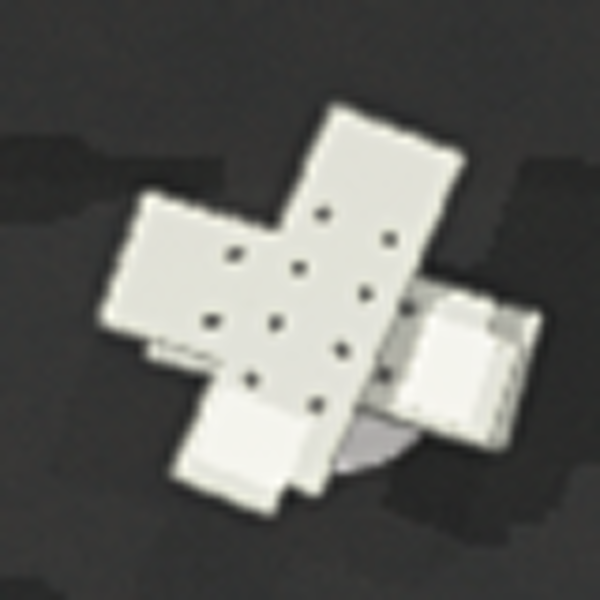

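The crop confirms it. The grey top plate's plain end is at crop (400,130), which is about (298,192) in the full picture. Its label patch is at crop (245,445), and the notched corner is at crop (300,490), about (285,240) in full. Next I'll move the wrist camera over the reader on the way to the pile.

>>> arm_command:
  deltas:
    - {"dz": 0.05}
    - {"dz": 0.1}
    - {"dx": 0.02,"dy": 0.04,"dz": 0.13}
    - {"dx": 0.04,"dy": 0.08,"dz": 0.15}
    - {"dx": 0.06,"dy": 0.12,"dz": 0.17}
    - {"dx": 0.08,"dy": 0.16,"dz": 0.19}
    - {"dx": 0.1,"dy": 0.2,"dz": 0.2}
    - {"dx": 0.12,"dy": 0.24,"dz": 0.2}
    - {"dx": 0.15,"dy": 0.28,"dz": 0.2}
    - {"dx": 0.17,"dy": 0.32,"dz": 0.2}
    - {"dx": 0.19,"dy": 0.36,"dz": 0.2}
    - {"dx": 0.2,"dy": 0.38,"dz": 0.2}
    - {"dx": 0.2,"dy": 0.38,"dz": 0.2}
    - {"dx": 0.2,"dy": 0.38,"dz": 0.2}

```text
invalid input at $.deltas[0]: expected keys dx, dy, dz, yaw, jaw
```

```bash
python3 - <<'E'
from h import *
im,d,K,T=grab("wrist"); cv2.imwrite("pics/w1.png",im[...,::-1]); np.savez("w1.npz",im=im,d=d,K=K,T=T)
s=read_state();print(s["clock"],s["eef_pos"],s["tool_rot"],s["qpos"]);print(T.round(3).tolist(),K[0,0])
E
```

```text
0.15 [ 287.69469318 -582.32124267  230.60511363] [-3.14010873e+00 -3.03820811e-05  4.58761474e-01] [ 1.04620065  0.62912207  0.0384331   1.51814599 -0.02703396  0.9963251
 -0.02002791]
[[0.443, -0.852, -0.279, 358.045], [-0.896, -0.422, -0.136, -546.847], [-0.002, 0.31, -0.951, 372.903], [0.0, 0.0, 0.0, 1.0]] 363.8394733431054
```

View pics/w1.png

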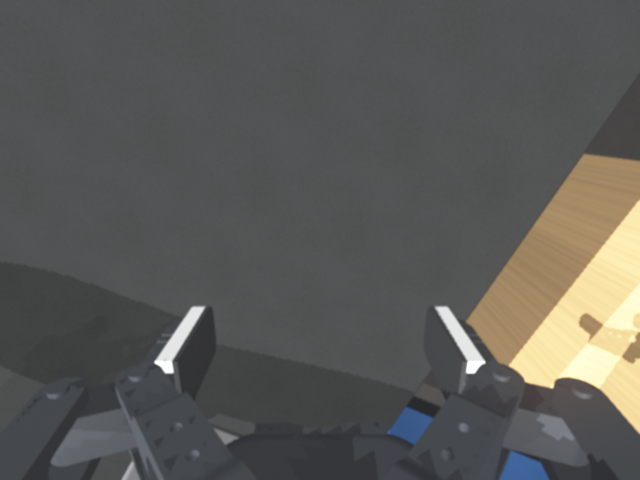

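The call was refused because every key is needed in each row, so the arm hasn't moved. The picture (only bare bench, fingers at (190,340) and (455,340)) still gives the camera mount. I'll repeat the move with all keys.

>>> arm_command:
  deltas:
    - {"dx": 0,"dy": 0,"dz": 0.05,"yaw": 0,"jaw": 1}
    - {"dx": 0,"dy": 0,"dz": 0.1,"yaw": 0,"jaw": 1}
    - {"dx": 0.02,"dy": 0.03,"dz": 0.13,"yaw": 0,"jaw": 1}
    - {"dx": 0.04,"dy": 0.06,"dz": 0.16,"yaw": 0,"jaw": 1}
    - {"dx": 0.06,"dy": 0.1,"dz": 0.18,"yaw": 0,"jaw": 1}
    - {"dx": 0.09,"dy": 0.13,"dz": 0.2,"yaw": 0,"jaw": 1}
    - {"dx": 0.12,"dy": 0.17,"dz": 0.2,"yaw": 0,"jaw": 1}
    - {"dx": 0.15,"dy": 0.21,"dz": 0.2,"yaw": 0,"jaw": 1}
    - {"dx": 0.18,"dy": 0.25,"dz": 0.2,"yaw": 0,"jaw": 1}
    - {"dx": 0.2,"dy": 0.29,"dz": 0.2,"yaw": 0,"jaw": 1}
    - {"dx": 0.23,"dy": 0.33,"dz": 0.2,"yaw": 0,"jaw": 1}
    - {"dx": 0.25,"dy": 0.36,"dz": 0.2,"yaw": 0,"jaw": 1}
    - {"dx": 0.25,"dy": 0.38,"dz": 0.2,"yaw": 0,"jaw": 1}
    - {"dx": 0.25,"dy": 0.38,"dz": 0.2,"yaw": 0,"jaw": 1}
    - {"dx": 0.25,"dy": 0.38,"dz": 0.2,"yaw": 0,"jaw": 1}

```text
clock: 1.65
eef_pos: [537.5, -203.4, 431.2]
tool_rot: [3.141, 0.001, 0.459]
force: [0.1, -1.7, 0.1]
width: 85.6
gripper_force: 0.0
```

```bash
python3 - <<'E'
from h import *
im,d,K,T=grab("wrist"); cv2.imwrite("pics/w2.png",im[...,::-1]); np.savez("w2.npz",im=im,d=d,K=K,T=T)
s=read_state();print(s["clock"],s["eef_pos"],s["tool_rot"],s["qpos"],s["force"]);print(T.round(3).tolist(),K[0,0])
E
```

```text
1.7 [ 537.3048075  -204.38415656  431.25557406] [3.14070931e+00 9.94841069e-04 4.56889655e-01] [ 0.35751583  0.3664121  -0.06648059  1.40714162  0.02564805  1.36896539
 -0.82361523] [-0.22943655 -0.38436377  0.00443329]
[[0.443, -0.852, -0.279, 607.921], [-0.896, -0.421, -0.139, -167.68], [0.001, 0.311, -0.95, 573.54], [0.0, 0.0, 0.0, 1.0]] 363.8394733431054
```

View pics/w2.png

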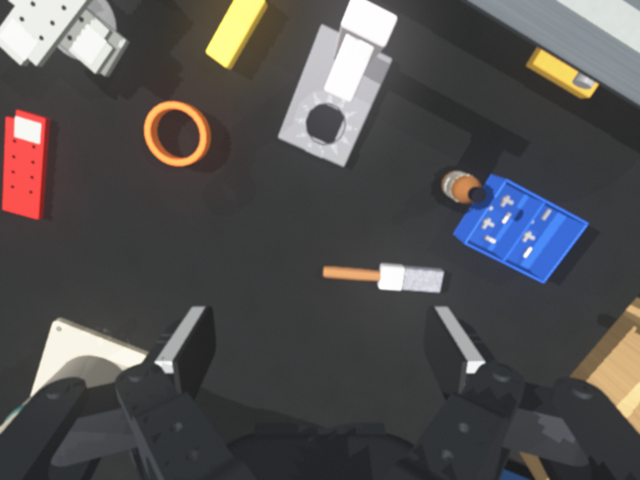

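The wrist view shows the ring's hole at (325,123), the reader's base between (280,135) and (390,60), and the post's top at (368,22). Measure the reader now, plus the pile from the top view.

```bash
python3 - <<'E'
from h import *
def circ(q):
    A=np.c_[2*q[:,:2],np.ones(len(q))];x=np.linalg.lstsq(A,(q[:,:2]**2).sum(1),rcond=None)[0];return x[:2],np.sqrt(x[2]+x[:2]@x[:2])
for n in("w2","top0"):
    z=np.load(n+".npz");im,d,K,T=[z[k] for k in("im","d","K","T")];p=cloud(d,K,T);Z=p[...,2]
    ok=(d>0)&(abs(p[...,0]-640)<140)&(abs(p[...,1]+170)<100)
    print(n,np.histogram(Z[ok],bins=np.arange(155,220,5))[0])
    b=ok&(Z>5)&(Z<19)
    rb=cv2.minAreaRect(p[b][:,:2].astype(np.float32));print("base",rb,cv2.boxPoints(rb).round(0).tolist())
    t=ok&(Z>198);q=p[t];print("post top",len(q),np.median(q,0).round(1),cv2.minAreaRect(q[:,:2].astype(np.float32)))
    r=ok&(Z>180)&(Z<197);q=p[r];cen0=np.array([595,-172])
    # outer ring: front half points far end; iterate circle on outer boundary
    m=r.astype(np.uint8);h,hi=cv2.findContours(m,cv2.RETR_CCOMP,cv2.CHAIN_APPROX_NONE)
    for c,H in zip(h,hi[0]):
        if len(c)>12:
            for hz in (189,):
                w=ray(c[:,0],K,T,hz);print("hole" if H[3]>=0 else "outer",len(c),*circ(w))
    # colour base edge rays: base mask -> rect lines
    print("img hole test",[ (int(u),int(v)) for u,v in [np.argwhere(m)[:,::-1].mean(0)]])
E
```

```text
w2 [  10   15   40   46   45   50 2944 1011   58  413 1348    0]
base ((640.7908935546875, -174.03314208984375), (164.5325469970703, 110.26396179199219), 2.8514842987060547) [[556.0, -123.0], [561.0, -233.0], [726.0, -225.0], [720.0, -115.0]]
post top 57035 [ 547.9 -195.5  504.3] ((610.8633422851562, -165.95294189453125), (192.0037841796875, 149.1394500732422), 26.520214080810547)
outer 330 [ 633.16734571 -173.68017306] 44.66854430377403
hole 117 [ 606.11410617 -175.43624962] 20.226883821510594
img hole test [(336, 95)]
top0 [  5  10  25  26  32  55 250 254  22  56 111   9]
base ((639.5684204101562, -170.6803741455078), (277.4603271484375, 196.4508819580078), 0.16077306866645813) [[501.0, -73.0], [501.0, -269.0], [779.0, -269.0], [778.0, -72.0]]
post top 181 [ 700.8 -169.2  206. ] ((686.281982421875, -169.37440490722656), (44.47353744506836, 60.465057373046875), 89.807861328125)
outer 131 [ 637.60199176 -164.3288866 ] 48.888092062879174
hole 42 [ 605.55061512 -173.98810383] 20.087445280040882
img hole test [(418, 188)]
```

The reader is at (606, -175.5) with yaw 2.85°: its hole and base agree with each other and with the top view. Now I'll hover over the grip, about (630,164), with the tool at yaw 159.7°.

>>> arm_command:
  deltas:
    - {"dx": 0.005,"dy": 0.025,"dz": 0,"yaw": 8.5,"jaw": 1}
    - {"dx": 0.01,"dy": 0.05,"dz": 0,"yaw": 17,"jaw": 1}
    - {"dx": 0.02,"dy": 0.075,"dz": 0,"yaw": 25.5,"jaw": 1}
    - {"dx": 0.025,"dy": 0.1,"dz": 0,"yaw": 34,"jaw": 1}
    - {"dx": 0.03,"dy": 0.125,"dz": 0,"yaw": 42.5,"jaw": 1}
    - {"dx": 0.035,"dy": 0.15,"dz": -0.01,"yaw": 51,"jaw": 1}
    - {"dx": 0.04,"dy": 0.175,"dz": -0.02,"yaw": 59.5,"jaw": 1}
    - {"dx": 0.05,"dy": 0.2,"dz": -0.03,"yaw": 68,"jaw": 1}
    - {"dx": 0.055,"dy": 0.225,"dz": -0.05,"yaw": 76.5,"jaw": 1}
    - {"dx": 0.06,"dy": 0.25,"dz": -0.07,"yaw": 85,"jaw": 1}
    - {"dx": 0.065,"dy": 0.275,"dz": -0.09,"yaw": 93.5,"jaw": 1}
    - {"dx": 0.07,"dy": 0.3,"dz": -0.11,"yaw": 102,"jaw": 1}
    - {"dx": 0.08,"dy": 0.325,"dz": -0.13,"yaw": 110.5,"jaw": 1}
    - {"dx": 0.085,"dy": 0.35,"dz": -0.15,"yaw": 119,"jaw": 1}
    - {"dx": 0.092,"dy": 0.367,"dz": -0.17,"yaw": 127.5,"jaw": 1}
    - {"dx": 0.092,"dy": 0.367,"dz": -0.18,"yaw": 133.5,"jaw": 1}
    - {"dx": 0.092,"dy": 0.367,"dz": -0.18,"yaw": 133.5,"jaw": 1}
    - {"dx": 0.092,"dy": 0.367,"dz": -0.18,"yaw": 133.5,"jaw": 1}

```text
clock: 3.5
eef_pos: [630.6, 162.0, 251.2]
tool_rot: [-3.141, 0.0, 2.783]
force: [-1.0, 0.1, -0.3]
width: 85.4
gripper_force: 0.0
```

```bash
python3 - <<'E'
from h import *
im,d,K,T=grab("wrist"); cv2.imwrite("pics/w3.png",im[...,::-1]); np.savez("w3.npz",im=im,d=d,K=K,T=T)
s=read_state();print(s["clock"],s["eef_pos"],s["tool_rot"],s["qpos"])
p=cloud(d,K,T);Z=p[...,2]
ok=(d>0)&(abs(p[...,0]-576)<130)&(abs(p[...,1]-184)<110)&(Z>30)&(Z<80)
print(np.histogram(Z[ok],bins=np.arange(30,80,2)))
m=(ok&(Z>60)).astype(np.uint8);c=max(cv2.findContours(m,0,1)[0],key=cv2.contourArea)
w=ray(c[:,0],K,T,65)[:,:2].astype(np.float32);r=cv2.minAreaRect(w);print(r,cv2.boxPoints(r).round(1).tolist(),c[:,0].min(0),c[:,0].max(0))
E
```

```text
3.55 [630.7929768  162.39330231 251.87854904] [-3.14139093e+00  1.23803373e-03  2.78378840e+00] [ 0.05576857  0.67507437 -0.62435872  1.47702288  0.41828388  1.12389768
  0.56687303]
(array([   1,    0,    0,    0,    0,    0,   70,  446,   48,    0,    0,
        620, 5558,  718,    0,    0, 1128, 9371, 1015,    0,    0,    0,
          0,    0]), array([30, 32, 34, 36, 38, 40, 42, 44, 46, 48, 50, 52, 54, 56, 58, 60, 62,
       64, 66, 68, 70, 72, 74, 76, 78]))
((577.8309326171875, 186.704345703125), (54.976722717285156, 159.57615661621094), 69.13251495361328) [[493.5, 189.39999389648438], [642.5999755859375, 132.60000610351562], [662.2000122070312, 184.0], [513.0999755859375, 240.8000030517578]] [293  45] [359 233]
```

View pics/w3.png

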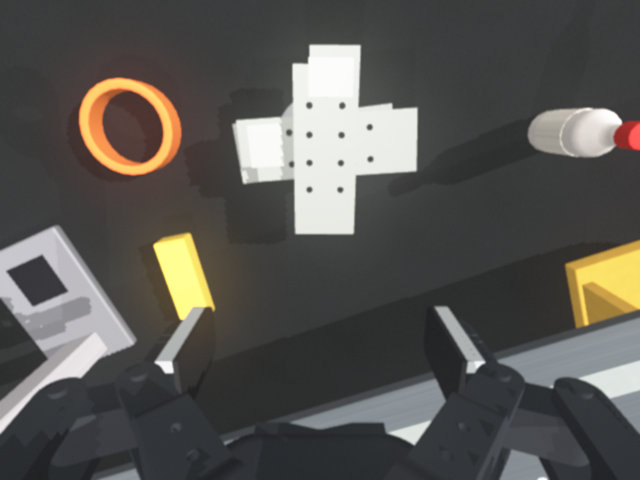

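The wrist view shows the plate cleanly, with its plain end at (325,232), its label at (330,72) and the notch at the upper left (300,55). Its outline at z = 65 is 159.6 × 55.0 mm. Depth gives the surfaces as 65 and 55, so the heights agree. Yaw is 159.1° and the grip point is (632, 166). Descend and grip.

>>> arm_command:
  deltas:
    - {"dx": 0.001,"dy": 0.003,"dz": -0.045,"yaw": -0.4,"jaw": 1}
    - {"dx": 0.001,"dy": 0.003,"dz": -0.09,"yaw": -0.4,"jaw": 1}
    - {"dx": 0.001,"dy": 0.003,"dz": -0.13,"yaw": -0.4,"jaw": 1}
    - {"dx": 0.001,"dy": 0.003,"dz": -0.16,"yaw": -0.4,"jaw": 1}
    - {"dx": 0.001,"dy": 0.003,"dz": -0.185,"yaw": -0.4,"jaw": 1}
    - {"dx": 0.001,"dy": 0.003,"dz": -0.205,"yaw": -0.4,"jaw": 1}
    - {"dx": 0.001,"dy": 0.003,"dz": -0.214,"yaw": -0.4,"jaw": 1}
    - {"dx": 0.001,"dy": 0.003,"dz": -0.214,"yaw": -0.4,"jaw": 1}
    - {"dx": 0.001,"dy": 0.003,"dz": -0.214,"yaw": -0.4,"jaw": 1}

```text
clock: 4.45
eef_pos: [632.0, 167.2, 38.7]
tool_rot: [3.14, 0.002, 2.781]
force: [-0.5, 0.2, -0.5]
width: 85.7
gripper_force: 0.0
```

```bash
python3 - <<'E'
from h import *
im,d,K,T=grab("wrist"); np.savez("w4.npz",im=im,d=d,K=K,T=T)
s=read_state();print(s["clock"],s["eef_pos"],s["tool_rot"],s["force"])
p=cloud(d,K,T);Z=p[...,2]
m=((d>0)&(Z>61)&(Z<69)&(abs(p[...,0]-576)<130)&(abs(p[...,1]-184)<90)).astype(np.uint8);c=max(cv2.findContours(m,0,1)[0],key=cv2.contourArea)
r=cv2.minAreaRect(ray(c[:,0],K,T,65)[:,:2].astype(np.float32));print(r,cv2.boxPoints(r).round(1).tolist())
E
```

```text
4.5 [632.11003855 167.41390943  38.95178132] [3.14000553e+00 2.17900707e-03 2.78092289e+00] [0.4070789  0.95556139 0.42951477]
((589.3739624023438, 182.21597290039062), (54.941322326660156, 134.43270874023438), 69.1349105834961) [[516.7999877929688, 180.5], [642.4000244140625, 132.60000610351562], [662.0, 183.89999389648438], [536.2999877929688, 231.8000030517578]]
```

>>> arm_command:
  deltas:
    - {"dx": 0,"dy": -0.001,"dz": -0.002,"yaw": 0,"jaw": 1}
    - {"dx": 0,"dy": -0.001,"dz": -0.002,"yaw": 0,"jaw": 0.8}
    - {"dx": 0,"dy": -0.001,"dz": -0.002,"yaw": 0,"jaw": 0.7}
    - {"dx": 0,"dy": -0.001,"dz": -0.002,"yaw": 0,"jaw": 0.6}
    - {"dx": 0,"dy": -0.001,"dz": -0.002,"yaw": 0,"jaw": 0.3}
    - {"dx": 0,"dy": -0.001,"dz": -0.002,"yaw": 0,"jaw": 0}
    - {"dx": 0,"dy": -0.001,"dz": -0.002,"yaw": 0,"jaw": 0}
    - {"dx": 0,"dy": -0.001,"dz": -0.002,"yaw": 0,"jaw": 0}
    - {"dx": 0,"dy": -0.001,"dz": -0.002,"yaw": 0,"jaw": 0}
    - {"dx": 0,"dy": -0.001,"dz": -0.002,"yaw": 0,"jaw": 0}

```text
clock: 5.5
eef_pos: [631.2, 166.2, 35.7]
tool_rot: [3.141, 0.001, 2.782]
force: [-0.7, -0.5, 5.3]
width: 54.0
gripper_force: 62.3
```

Gripped at 54 mm with 62 N. Lift gently.

>>> arm_command:
  deltas:
    - {"dx": 0,"dy": 0,"dz": 0.003,"yaw": 0,"jaw": 0}
    - {"dx": 0,"dy": 0,"dz": 0.008,"yaw": 0,"jaw": 0}
    - {"dx": 0,"dy": 0,"dz": 0.016,"yaw": 0,"jaw": 0}
    - {"dx": 0,"dy": 0,"dz": 0.028,"yaw": 0,"jaw": 0}
    - {"dx": 0,"dy": 0,"dz": 0.045,"yaw": 0,"jaw": 0}
    - {"dx": 0,"dy": 0,"dz": 0.065,"yaw": 0,"jaw": 0}
    - {"dx": 0,"dy": 0,"dz": 0.09,"yaw": 0,"jaw": 0}
    - {"dx": 0,"dy": 0,"dz": 0.12,"yaw": 0,"jaw": 0}
    - {"dx": 0,"dy": 0,"dz": 0.15,"yaw": 0,"jaw": 0}
    - {"dx": 0,"dy": 0,"dz": 0.18,"yaw": 0,"jaw": 0}
    - {"dx": 0,"dy": 0,"dz": 0.2,"yaw": 0,"jaw": 0}
    - {"dx": 0,"dy": 0,"dz": 0.21,"yaw": 0,"jaw": 0}
    - {"dx": 0,"dy": 0,"dz": 0.21,"yaw": 0,"jaw": 0}
    - {"dx": 0,"dy": 0,"dz": 0.21,"yaw": 0,"jaw": 0}

```text
clock: 6.9
eef_pos: [630.4, 165.8, 244.8]
tool_rot: [-3.141, -0.001, 2.782]
force: [-0.0, -0.2, -0.6]
width: 53.8
gripper_force: 63.2
```

```bash
cat > plate.py <<'E'
from h import *
im,d,K,T=grab("wrist"); np.savez("wl.npz",im=im,d=d,K=K,T=T); cv2.imwrite("pics/wl.png",im[...,::-1])
s=read_state();t=np.array(s["eef_pos"]);a=s["tool_rot"][2];print(s["clock"],t.round(1),np.round(s["tool_rot"],4),s["width"])
p=cloud(d,K,T);R=np.array([[np.cos(a),np.sin(a)],[-np.sin(a),np.cos(a)]])
q=(p-t); xy=q[...,:2]@R.T; z=q[...,2]
m=(d>0)&(abs(z-26)<20)&(xy[...,0]>16)&(xy[...,0]<170)&(abs(xy[...,1])<40)
X=np.c_[xy[m],z[m]];c=np.linalg.lstsq(np.c_[X[:,:2],np.ones(len(X))],X[:,2],rcond=None)[0]
print("plane: along %.2f deg, across %.2f deg, z at tcp %.1f"%(*np.degrees(np.arctan(c[:2])),c[2]),len(X))
cc=max(cv2.findContours(m.astype(np.uint8),0,1)[0],key=cv2.contourArea)
pz=t[2]+c[2]+c[0]*80
r=cv2.minAreaRect(((ray(cc[:,0],K,T,pz)-t)[:,:2]@R.T).astype(np.float32));print(r,cv2.boxPoints(r).round(1).tolist())
E
python3 plate.py; python3 - <<'E'
from h import *
im,d,K,T=grab("top");cv2.imwrite("pics/top2.png",im[...,::-1]);p=cloud(d,K,T);Z=p[...,2]
E
```

```text
6.95 [630.2 165.7 244.2] [-3.1400e+00 -1.6000e-03  2.7819e+00] 54.17517295172329
plane: along 0.00 deg, across 0.04 deg, z at tcp 29.3 55950
((63.46265411376953, -0.49512481689453125), (55.005184173583984, 96.32804107666016), 89.71528625488281) [[15.199999809265137, -27.799999237060547], [111.5, -28.200000762939453], [111.80000305175781, 26.799999237060547], [15.399999618530273, 27.200000762939453]]
```

View pics/wl.png

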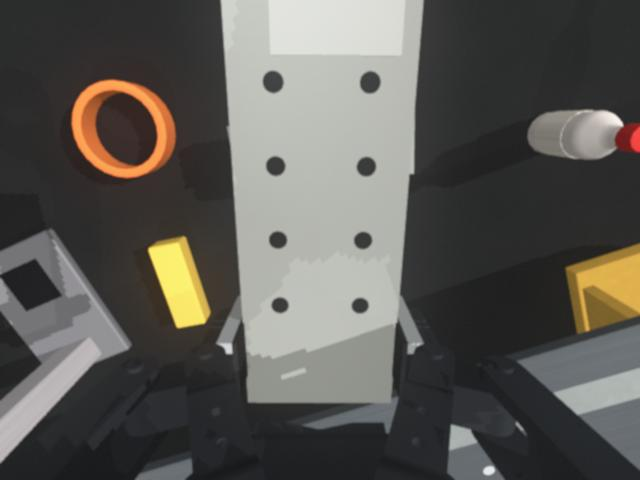

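The plate hangs level, with its label face 29.3 mm above the TCP and the other templates still in place. The label's inner edge is at (335,54) and the plain end at (320,402). Compute the label offset, then swing round at height.

```bash
python3 - <<'E'
from h import *
z=np.load("wl.npz");im,K,T=z["im"],z["K"],z["T"]
t=np.array([630.3,165.75,244.5]);a=2.782;R=np.array([[np.cos(a),np.sin(a)],[-np.sin(a),np.cos(a)]])
g=im.astype(int).sum(2)
col=g[30:80,290:390].mean(1);v=30+np.argmax(-np.diff(col))+.5
row=np.diff(g[10:45,200:440].mean(0));print(v,[(200+i+.5,round(x)) for i,x in enumerate(row) if abs(x)>15])
e=g[385:420,290:350].mean(1);ve=385+np.argmax(-np.diff(e))+.5
print(ve,((ray([[335,v],[320,ve]],K,T,t[2]+29.3)-t)[:,:2]@R.T).round(1))
E
```

```text
54.5 [(219.5, 18), (220.5, 75), (221.5, 135), (222.5, 131), (223.5, 70), (224.5, 17), (268.5, 31), (269.5, 27), (402.5, -26), (403.5, -28), (404.5, -16), (418.5, -17), (419.5, -58), (420.5, -104), (421.5, -111), (422.5, -69), (423.5, -21)]
402.5 [[ 98.2  -4.4]
 [-22.7  -0.3]]
```

>>> arm_command:
  deltas:
    - {"dx": -0.003,"dy": -0.005,"dz": 0,"yaw": -3,"jaw": 0}
    - {"dx": -0.01,"dy": -0.015,"dz": 0,"yaw": -9,"jaw": 0}
    - {"dx": -0.018,"dy": -0.027,"dz": 0,"yaw": -17,"jaw": 0}
    - {"dx": -0.026,"dy": -0.039,"dz": 0,"yaw": -25.5,"jaw": 0}
    - {"dx": -0.034,"dy": -0.051,"dz": 0,"yaw": -34,"jaw": 0}
    - {"dx": -0.042,"dy": -0.063,"dz": 0,"yaw": -42.5,"jaw": 0}
    - {"dx": -0.05,"dy": -0.076,"dz": 0,"yaw": -51,"jaw": 0}
    - {"dx": -0.058,"dy": -0.089,"dz": 0,"yaw": -59.5,"jaw": 0}
    - {"dx": -0.066,"dy": -0.101,"dz": 0,"yaw": -68,"jaw": 0}
    - {"dx": -0.074,"dy": -0.113,"dz": 0,"yaw": -76.5,"jaw": 0}
    - {"dx": -0.082,"dy": -0.126,"dz": 0,"yaw": -85,"jaw": 0}
    - {"dx": -0.09,"dy": -0.138,"dz": 0,"yaw": -93.5,"jaw": 0}
    - {"dx": -0.098,"dy": -0.15,"dz": 0,"yaw": -102,"jaw": 0}
    - {"dx": -0.106,"dy": -0.162,"dz": 0,"yaw": -110.5,"jaw": 0}
    - {"dx": -0.114,"dy": -0.175,"dz": 0,"yaw": -119,"jaw": 0}
    - {"dx": -0.122,"dy": -0.187,"dz": 0,"yaw": -127.5,"jaw": 0}
    - {"dx": -0.13,"dy": -0.2,"dz": 0,"yaw": -136,"jaw": 0}
    - {"dx": -0.138,"dy": -0.212,"dz": 0,"yaw": -144,"jaw": 0}
    - {"dx": -0.144,"dy": -0.22,"dz": 0,"yaw": -151,"jaw": 0}
    - {"dx": -0.148,"dy": -0.226,"dz": 0,"yaw": -156.3,"jaw": 0}

```text
clock: 9.0
eef_pos: [481.6, -60.3, 244.4]
tool_rot: [-3.142, 0.003, 0.049]
force: [-0.1, 0.2, -1.1]
width: 53.9
gripper_force: 63.1
```

```bash
python3 plate.py; python3 - <<'E'
from h import *
z=np.load("w3.npz");im,K,T=z["im"],z["K"],z["T"]
g=im.astype(int).sum(2);c=g[:,315:348].mean(1);print([(i+.5,round(x)) for i,x in enumerate(np.diff(c)) if abs(x)>12 and i<260])
f=np.array([-.9345,.356]);o=np.array([577.8,186.7])
for v in (45,97.5,233.5): print(v,((ray([[330,v]],K,T,65)[0,:2]-o)@f).round(1))
E
```

```text
9.05 [481.  -61.3 244.4] [3.1409 0.0034 0.0448] 53.57290183522173
plane: along -0.18 deg, across -0.01 deg, z at tcp 28.7 55427
((62.64177703857422, 1.2430286407470703), (55.09748458862305, 94.98190307617188), 89.97714233398438) [[15.100000381469727, -26.299999237060547], [110.0999984741211, -26.299999237060547], [110.0999984741211, 28.799999237060547], [15.199999809265137, 28.799999237060547]]
[(42.5, 46), (43.5, 150), (44.5, 198), (45.5, 101), (46.5, 17), (56.5, 12), (96.5, -15), (101.5, -20), (102.5, -29), (103.5, -20), (106.5, 12), (107.5, 26), (108.5, 27), (131.5, -28), (132.5, -28), (133.5, -13), (136.5, 23), (137.5, 29), (138.5, 16), (159.5, -26), (160.5, -28), (161.5, -15), (164.5, 24), (165.5, 26), (166.5, 13), (186.5, -29), (187.5, -29), (190.5, 18), (191.5, 26), (192.5, 21), (232.5, -88), (233.5, -193), (234.5, -158), (235.5, -39)]
45 79.8
97.5 40.1
233.5 -80.1
```

The label is plainly on the level plate. Now I'll lower beside the reader, on its open left side, to label height.

>>> arm_command:
  deltas:
    - {"dx": 0,"dy": 0,"dz": -0.01,"yaw": 0,"jaw": 0}
    - {"dx": 0,"dy": 0,"dz": -0.03,"yaw": 0,"jaw": 0}
    - {"dx": 0,"dy": 0,"dz": -0.06,"yaw": 0,"jaw": 0}
    - {"dx": 0,"dy": 0,"dz": -0.09,"yaw": 0,"jaw": 0}
    - {"dx": 0,"dy": 0,"dz": -0.12,"yaw": 0,"jaw": 0}
    - {"dx": 0,"dy": 0,"dz": -0.15,"yaw": 0,"jaw": 0}
    - {"dx": 0,"dy": 0,"dz": -0.17,"yaw": 0,"jaw": 0}
    - {"dx": 0.002,"dy": 0,"dz": -0.182,"yaw": 0,"jaw": 0}
    - {"dx": 0.006,"dy": 0,"dz": -0.186,"yaw": 0,"jaw": 0}
    - {"dx": 0.008,"dy": 0,"dz": -0.186,"yaw": 0,"jaw": 0}
    - {"dx": 0.008,"dy": 0,"dz": -0.186,"yaw": 0,"jaw": 0}

```text
clock: 10.15
eef_pos: [492.2, -59.7, 60.0]
tool_rot: [3.141, -0.002, 0.054]
force: [0.1, -0.3, -1.6]
width: 54.1
gripper_force: 63.3
```

```bash
python3 plate.py; python3 - <<'E'
from h import *
im,d,K,T=grab("top");cv2.imwrite("pics/top3.png",cv2.resize(im[130:270,240:460,::-1],(770,490),interpolation=cv2.INTER_CUBIC))
p=cloud(d,K,T);Z=p[...,2]
m=((d>0)&(Z>75)&(Z<100)&(p[...,1]>-110)&(p[...,1]<-10)&(p[...,0]>450)&(p[...,0]<650)).astype(np.uint8)
c=max(cv2.findContours(m,0,1)[0],key=cv2.contourArea);r=cv2.minAreaRect(ray(c[:,0],K,T,88)[:,:2].astype(np.float32));print(m.sum(),Z[m>0].mean(),r,cv2.boxPoints(r).round(1).tolist())
E
```

```text
10.2 [491.9 -59.7  60.1] [ 3.1414e+00 -2.1000e-03  5.4400e-02] 53.9843624447219
plane: along 0.13 deg, across -0.01 deg, z at tcp 28.5 55249
((62.6232795715332, -0.005527496337890625), (54.9592399597168, 94.23531341552734), 89.6920166015625) [[15.399999618530273, -27.200000762939453], [109.5999984741211, -27.700000762939453], [109.9000015258789, 27.200000762939453], [15.699999809265137, 27.700000762939453]]
113 89.62259748707294 ((594.1371459960938, -33.015438079833984), (20.946699142456055, 72.2762222290039), 74.88412475585938) [[556.5, -33.70000076293945], [626.2999877929688, -52.599998474121094], [631.7999877929688, -32.29999923706055], [562.0, -13.5]]
```

View pics/top3.png

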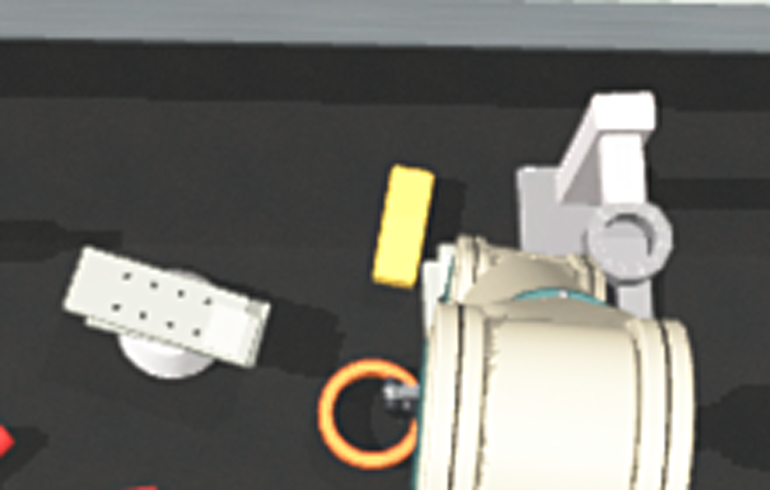

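The pile is undisturbed in the crop ((170,310), two plates). The wrist at crop (455–605, 240–300) reaches forward towards the ring at (628,240), so I'll check its height and clearance before sliding in.

```bash
python3 - <<'E'
from h import *
s=read_state();print(np.round(s["qpos"],3))
for n in("top","scene"):
    im,d,K,T=grab(n);p=cloud(d,K,T);X,Y,Z=np.moveaxis(p,-1,0)
    if n=="scene":
        uv=(np.linalg.inv(T)@np.array([530,-80,150,1]))[:3];uv=K@uv/uv[2];u,v=int(uv[0]),int(uv[1]);print(u,v)
        u0,v0=max(0,u-110),max(0,v-110);cv2.imwrite("pics/sc4.png",cv2.resize(im[v0:v0+170,u0:u0+220,::-1],(770,595),interpolation=cv2.INTER_CUBIC))
    ok=(d>0)&(X>440)&(X<700)&(Y>-150)&(Y<70)&(Z>100)
    for a in range(440,680,15):
        q=p[ok&(X>=a)&(X<a+15)]
        if len(q)>3: print(n,a,len(q),"z",np.percentile(q[:,2],[1,10,50,99]).round(0),"y",q[:,1].min().round(0),q[:,1].max().round(0))
E
```

```text
[ 0.035  0.693  0.044  2.084 -0.079  0.365 -1.374]
top 440 75 z [589. 612. 652. 657.] y -69.0 -20.0
top 455 80 z [543. 564. 589. 615.] y -74.0 -19.0
top 470 150 z [111. 137. 522. 577.] y -99.0 8.0
top 485 195 z [117. 167. 484. 535.] y -101.0 8.0
top 500 146 z [398. 446. 471. 494.] y -103.0 2.0
top 515 92 z [398. 425. 436. 469.] y -105.0 -18.0
top 530 9 z [424. 424. 430. 439.] y -42.0 -22.0
top 590 18 z [176. 180. 191. 193.] y -150.0 -143.0
top 605 21 z [166. 168. 188. 193.] y -150.0 -142.0
261 237
scene 440 875 z [503. 567. 621. 651.] y -95.0 -10.0
scene 455 883 z [439. 531. 583. 622.] y -100.0 -13.0
scene 470 881 z [121. 486. 542. 582.] y -125.0 3.0
scene 485 1130 z [106. 143. 489. 542.] y -126.0 8.0
scene 500 2009 z [109. 135. 316. 498.] y -125.0 7.0
scene 515 2673 z [191. 221. 337. 463.] y -107.0 -19.0
scene 530 563 z [203. 262. 406. 438.] y -105.0 -20.0
scene 590 11 z [186. 186. 188. 189.] y -150.0 -143.0
scene 605 18 z [169. 178. 187. 190.] y -149.0 -142.0
scene 620 17 z [165. 167. 177. 188.] y -150.0 -145.0
```

View pics/sc4.png

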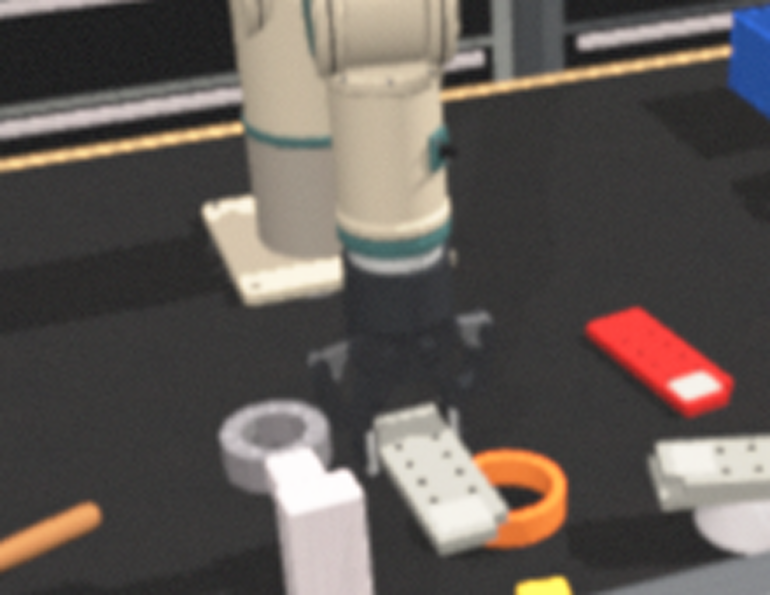

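The wrist's front stays below x = 545 and the ring begins at 573, so the way is clear. Slide in sideways.

>>> arm_command:
  deltas:
    - {"dx": 0,"dy": -0.004,"dz": 0,"yaw": 0,"jaw": 0}
    - {"dx": 0,"dy": -0.012,"dz": 0,"yaw": 0,"jaw": 0}
    - {"dx": 0,"dy": -0.024,"dz": 0,"yaw": 0,"jaw": 0}
    - {"dx": 0,"dy": -0.038,"dz": 0,"yaw": 0,"jaw": 0}
    - {"dx": -0.001,"dy": -0.052,"dz": 0,"yaw": 0,"jaw": 0}
    - {"dx": -0.001,"dy": -0.066,"dz": 0,"yaw": 0,"jaw": 0}
    - {"dx": -0.001,"dy": -0.08,"dz": 0,"yaw": 0,"jaw": 0}
    - {"dx": -0.001,"dy": -0.094,"dz": 0,"yaw": 0,"jaw": 0}
    - {"dx": -0.001,"dy": -0.106,"dz": 0,"yaw": 0,"jaw": 0}
    - {"dx": -0.001,"dy": -0.115,"dz": 0,"yaw": 0,"jaw": 0}
    - {"dx": -0.001,"dy": -0.121,"dz": 0,"yaw": 0,"jaw": 0}
    - {"dx": -0.001,"dy": -0.121,"dz": 0,"yaw": 0,"jaw": 0}
    - {"dx": -0.001,"dy": -0.121,"dz": 0,"yaw": 0,"jaw": 0}
    - {"dx": -0.001,"dy": -0.121,"dz": 0,"yaw": 0,"jaw": 0}

```text
clock: 11.75
eef_pos: [489.9, -179.9, 59.3]
tool_rot: [-3.141, 0.0, 0.055]
force: [-0.2, -0.7, -1.5]
width: 53.8
gripper_force: 63.3
```

```bash
python3 plate.py; python3 - <<'E'
from h import *
a,d,K,T=grab("scene");cv2.imwrite("pics/s5.png",cv2.resize(a[200:340,150:350,::-1],(800,560),interpolation=cv2.INTER_CUBIC))
E
```

```text
11.8 [ 490.  -179.9   59.3] [-3.1411e+00  1.0000e-04  5.5000e-02] 54.00252059339717
plane: along -0.11 deg, across 0.07 deg, z at tcp 28.8 45589
((57.487823486328125, 0.04287910461425781), (55.05322265625, 84.92106628417969), 89.64354705810547) [[14.899999618530273, -27.200000762939453], [99.80000305175781, -27.700000762939453], [100.0999984741211, 27.299999237060547], [15.199999809265137, 27.799999237060547]]
```

View pics/wl.png

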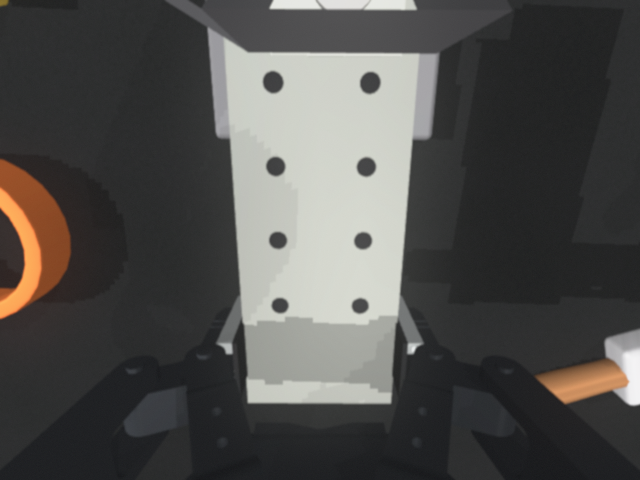

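The wrist view shows the plate centred under the ring: its sides are at (228–415) against base edges at (217–432), at the same row. It is level, the top face is at 88.1 mm, and the label is about 1–2 mm from the focus. Hand in.

```bash
python3 -c "
from cell import *
print(finish_job())"
```

```text
the job is handed in; nothing more can be done
None
```

The job is handed in: the top template is held level by its plain end, label side up and pointing at the post, with the label about 1–2 mm from the focus. The reader was not touched, and the other two templates were still in the pile when I last looked, before the final slide in.

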